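Exchange the photometer's sample vial for the reference vial behind the reagent bottles

TASK

Make the photometer ready for its zero check: first stand both amber bottles from the bottle carrier in the steel tray, so that you can get at the aluminium-capped reference vial behind them. Move the black-capped sample vial from the photometer's well into either hole of the aluminium vial stand, and put the reference vial into the photometer's well in its place. Then put each bottle back in the same well of the carrier it stood in at the start; nothing may be knocked over, and every vial and bottle ends upright and fully down in its place.

Things in the scene. Friction and masses are not known exactly. Their poses are not given: they have to be found in the camera images.
- wide_bottle: Amber glass bottle, tapered foot, 49 mm in diameter (straight up to 78 mm) and 116 mm tall, with a wide black ribbed screw cap 43 mm across from 91 to 116 mm. Loose, under 0.25 kg; grip it by the cap. Starts upright in either front well of the carrier. Origin: centre of its underside, z up.
- narrow_bottle: Amber glass bottle, tapered foot, 49 mm in diameter (straight up to 74 mm) and 132 mm tall, with sloping shoulders and a narrow black ribbed screw cap 29 mm across from 106 to 132 mm. Loose, under 0.25 kg; grip it by the cap. Starts upright in the other front well of the carrier. Origin: centre of its underside, z up.
- reference_vial: Clear glass vial with a bare aluminium cap: glass 25 mm in diameter, cap 25 mm across from 53 to 66 mm, 66 mm tall, 35 g, loose. Starts upright in the carrier's pocket, top 38 mm above the deck; taller bottles 13 mm from it and the back plate 10 mm behind leave no room for fingers: with the bottles gone, grip along the carrier's y. Origin: centre of its underside, z up.
- sample_vial: Clear glass vial with a black ribbed screw cap: glass 25 mm in diameter, cap 27 mm across from 50 to 66 mm, 66 mm tall, about 35 g, loose. Starts upright in the photometer's well, its top 30 mm above the photometer's deck. Origin: centre of its underside, z up.
- carrier: Grey plastic bottle carrier, fixed: block 78 mm (x) by 164 mm (y), 34 mm high, with a back plate 88 mm high on its +x side (x = 39 to 44 mm). Origin: centre of the block's underside, x towards the plate, z up. Two bottle wells 57 mm wide at x = -5, y = +46 and -46 mm; vial pocket 32 mm wide at x = +16, y = 0 mm. All floors at z = 6 mm (28 mm deep).
- photometer_well (a point): Vial well of the photometer, a white instrument 140 mm (x) by 160 mm (y), fixed. The point is the centre of the well's floor, 28 mm above the bench and 36 mm below the flat deck (64 mm above the bench); the well is round, 32 mm wide. x points away from the keypad, z up. The grey keypad panel begins 43 mm from the well on its -x side and rises to about 73 mm above the bench.
- tray: Stainless steel tray, fixed to the bench, 118 mm (x) by 182 mm (y); floor 3 mm above the bench, rolled rim 17 mm high, flat inner floor 106 by 170 mm. Room for both bottles side by side along y. Origin: centre of its underside, z up.
- vial_stand: Aluminium block 52 mm (x) by 96 mm (y), 32 mm high, fixed to the bench, with two empty round holes 32 mm wide at x = 0, y = +24 and -24 mm, floors at z = 6 mm (26 mm deep). Origin: centre of its underside, z up. Beyond it stands a big fixed carton, 283 mm high, its nearest upright corner 0.60 m ahead of the robot base and 0.05 m to the right: carry things round it.
There are look-alikes about, which are no part of the job. What is shaped like the reference_vial but blue or turquoise is not meant.

How it is judged:
On the way, in this order (a step that is already met when the one before it is completed fails the run):
1. both bottles stand in the steel tray, the reference vial still in the carrier (x of wide_bottle in the frame of tray between -0.034 and 0.034 m and y of wide_bottle in the frame of tray between -0.066 and 0.066 m and z of each of wide_bottle, narrow_bottle in the frame of tray below 0.01 m and angle between each of wide_bottle, narrow_bottle's own z axis and vertical below 0.1 rad and x of narrow_bottle in the frame of tray between -0.034 and 0.034 m and y of narrow_bottle in the frame of tray between -0.066 and 0.066 m and distance of reference_vial from where it was at the start of the episode below 0.02 m), for 0.2 s.
2. the reference vial stands in the photometer's well (horizontal distance between reference_vial and photometer_well below 0.006 m and distance between reference_vial and photometer_well below 0.01 m and angle between reference_vial's own z axis and vertical below 0.2 rad), for 0.2 s.
At the end, for the whole second after the job is handed in: The reference vial is fully down in the photometer's well (within 6 mm of its axis), the sample vial is fully down in a hole of the vial stand, and each bottle is upright and fully down in the carrier well it started in (within 12 mm of its start); all released and at rest (all of step 2 and x of sample_vial in the frame of vial_stand between -0.01 and 0.01 m and y of sample_vial in the frame of vial_stand between -0.034 and 0.034 m and z of sample_vial in the frame of vial_stand below 0.014 m and angle between sample_vial's own z axis and vertical below 0.2 rad and distance of each of wide_bottle, narrow_bottle from where it was at the start of the episode below 0.012 m and angle between each of wide_bottle, narrow_bottle's own z axis and vertical below 0.15 rad and linear speed of each of wide_bottle, narrow_bottle, reference_vial, sample_vial below 0.02 m/s); the robot touches nothing.
It fails at once if a bottle or vial is knocked over (tilted more than 45 degrees) (angle between any of wide_bottle, narrow_bottle, reference_vial, sample_vial's own z axis and vertical above 0.785 rad).
It also fails if it takes over 141 s, if anything falls off the work surface, if the arm or the gripper's body presses on something with over 40 N, if the wrist force passes 120 N, or if a joint passes its speed limit or range.

ROBOT

A 6-joint arm with a two-finger parallel gripper is mounted at the origin on the work surface; the furniture and walls round the work are solid. World frame = base frame: x ahead of the robot, y to its left, z up, the work surface at z = 0. Lengths are in m, angles in rad, forces in N, time in s.
With the tool pointing down it reaches from about 0.375 to 0.925 m from the base axis. Payload 5.7 kg.
Tool frame: the origin (TCP) lies at the very end of the fingers, on their centre line; the grasp point (between the pads) lies 19 mm behind it; z points along the fingers, y is the line along which they close (so a half turn about z gives the same grasp; the last joint's range is limited). The gripper opens to 85 mm and grips with 20 to 120 N. Pads are 22 mm wide; open, the fingers measure 114 mm over their backs; the gripper's body (76 mm by 85 mm) begins 54 mm behind the grasp point. The pads swing forward as they close: fully open they stand 13 mm farther back than shut.
Start: joints at [-1.295, 0.359, 1.51, -0, 1.272, -0.115], TCP at [0.229, -0.555, 0.231] pointing down, gripper open.
Joint ranges: [-2.97, 2.97], [-1.01, 2.36], [0.21, 2.38], [-0.96, 4.11], [0.2, 2.71], [-2.98, 2.98]. Speed limits (rad/s): [2.39, 2.39, 3.14, 3.14, 3.14, 3.14].

INTERFACE

Orientations are given as a 3x3 rotation matrix whose columns are the frame's x, y, z axes.
In Python, from cell import manip, set_gripper, cams gives the robot as it stands. Calls block until the motion is done:
- manip.move_pose(position, orientation): joint-space move of the TCP to a pose.
- manip.move_l(position, max_speed=0.15, attitude=None): straight line of the TCP; attitude=None keeps the orientation; max_speed is the mean speed in m/s.
- manip.set_joints(angles): joint-space move.
- set_gripper(opening, squeeze=None): finger opening in m; squeeze is the grip in N (None keeps the last); returns when the fingers have stopped.
- manip.wait(seconds).
- manip.inverse_kinematics(position, orientation): joint angles nearest the present ones, or None.
- cams.grab_frame(name): name is "scene" or "top" or "wrist"; returns a dict with "img" (420x560x3 uint8, blue, green, red), "intrinsics" (3x3 intrinsics, pixels), "k1" (the pictures are not rectified: a ray, as slopes to the right and down, at radius r is drawn at 1 + k1 r^2 times it, then the intrinsics apply), "eye" and "rotation" of the camera in the world. Camera axes: x right, y up, looking along -z (the intrinsics and any distortion apply to the point x, -y, -z); pixel columns grow to the right and rows downward; lengths in m; the calibration is good to about 2 mm. A picture is of the moment at which its call begins. There is no depth.
A pose or a line that the arm cannot do raises manip.Unreachable and nothing moves.
- manip.sign_off(): hands the job in; it is judged then, once.
Readings, each from a call of its own:
- manip.read_clock(): time.
- manip.read_qpos(): joint angles.
- manip.read_qd(): joint speeds.
- manip.read_joint_efforts(): joint torques, N m.
- manip.read_tcp_pos(): TCP position.
- manip.read_tool_rot(): TCP orientation.
- manip.read_ft_force(): force on the tool from outside, world axes, zero at the start.
- manip.read_wrist_torque(): the same for the moment, N m.
- manip.read_finger_gap(): finger opening in m.
- manip.read_gripper_force(): force on a finger pad.
Only numpy, scipy, OpenCV 4.12 (cv2) and the standard library are available. Lean on these libraries where they do the work, as an engineer would, in place of code of your own. Each camera call takes 0.05 s, during which the arm holds its last target. There are 200 camera calls.

## Working session

There is one attempt and no reset: what is moved stays moved. The work goes in short steps, each a Python script; the robot and the scene stay as the last script left them, time stands still between calls to the robot, and variables do not carry over. Pictures are saved under pics/ and viewed, at most 14 in all, crops included, and the job is handed in when it is done.

```bash
ls; mkdir -p pics
python3 - <<'E'
from cell import manip,set_gripper,cams
import cv2,numpy as np,pickle
fr={}
for n in("scene","top","wrist"):
    f=cams.grab_frame(n);fr[n]=f;cv2.imwrite(f"pics/{n}0.png",f["img"]);print(n,f["intrinsics"].tolist() if hasattr(f["intrinsics"],'tolist') else f["intrinsics"],f["k1"],np.round(f["eye"],3),np.round(f["rotation"],3).tolist())
pickle.dump(fr,open("fr0.pkl","wb"))
print(manip.read_clock())
a=cv2.imread("pics/top0.png")
E
```

```text
pics
scene [[397.65963430644734, 0.0, 277.0715262147307], [0.0, 397.65963430644734, 208.40613860591446], [0.0, 0.0, 1.0]] 0.004707373201478492 [-0.025 -0.752  0.619] [[0.762, 0.344, -0.548], [-0.647, 0.435, -0.626], [0.023, 0.832, 0.554]]
top [[451.78403615583744, 0.0, 279.84146107175326], [0.0, 451.78403615583744, 207.6177511325821], [0.0, 0.0, 1.0]] 0.00979369818520227 [ 0.454 -0.115  1.002] [[0.001, 0.992, -0.124], [-1.0, -0.002, -0.019], [-0.019, 0.124, 0.992]]
wrist [[357.19772400376456, 0.0, 281.61166818351103], [0.0, 357.19772400376456, 210.0978342506467], [0.0, 0.0, 1.0]] -0.03814335011326666 [ 0.29  -0.528  0.373] [[0.381, 0.891, 0.247], [-0.925, 0.368, 0.1], [-0.001, -0.266, 0.964]]
0.15
```

View pics/top0.png

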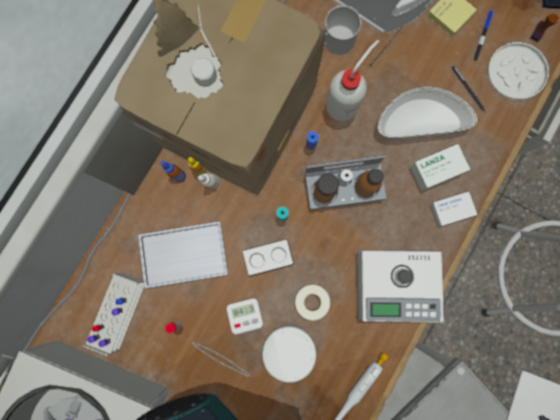

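View pics/scene0.png

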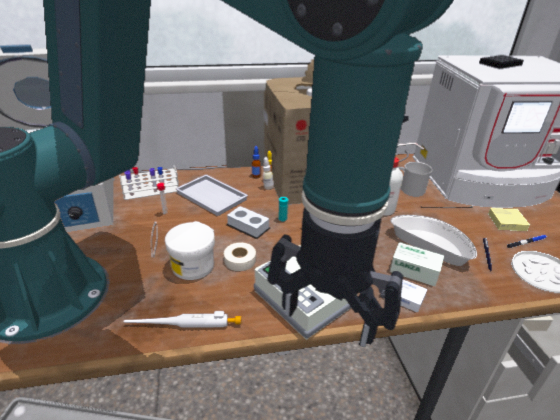

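The top view shows the carrier at (345,182) with the two bottles, the photometer at (400,285), the stand at (268,257), the tray at (183,253) and the carton at (215,90). Candidates for the reference vial:
- white or silver cap in the carrier pocket at (346,176)
- turquoise vial at (282,213)
- blue bottle at (312,140)
- dropper bottles at (207,180)

By the description it is the one in the carrier pocket. I'll check that in a close crop.

Run:
```python
import cv2
a=cv2.imread("pics/top0.png")
cv2.imwrite("pics/crop1.png",cv2.resize(a[140:340,290:460],None,fx=3,fy=3,interpolation=cv2.INTER_CUBIC)[:600])
cv2.imwrite("pics/crop2.png",cv2.resize(a[210:300,130:300],None,fx=4.7,fy=4.7,interpolation=cv2.INTER_CUBIC)[:,:800])
```

```text
(no output)
```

View pics/crop1.png

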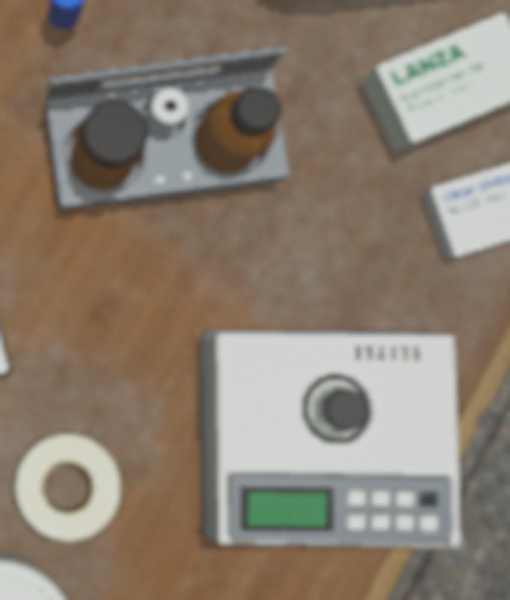

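View pics/crop2.png

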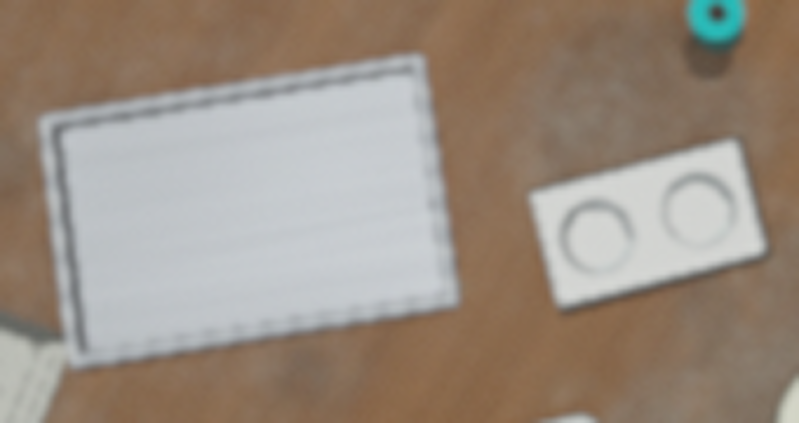

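The close crop (offset 290,140, ×3) confirms the bare aluminium cap at crop (170,106), which is pixel (346.7,175.3), in the carrier pocket. The wide cap is on the left at (327.7,184), the narrow cap on the right at (375.7,176.7), and the sample cap at (405,276.7). Crop 2 gives clear tray and stand corners.

```bash
cat > h.py <<'E'
from cell import manip,set_gripper,cams
import cv2,numpy as np,pickle
def ray(f,uv):
    p=cv2.undistortPoints(np.array(uv,float).reshape(-1,1,2),np.array(f["intrinsics"]),np.array([f["k1"],0,0,0.]))[:,0]
    return np.c_[p[:,0],-p[:,1],-np.ones(len(p))]@np.array(f["rotation"]).T
def plane(f,uv,z):
    d=ray(f,uv);e=np.array(f["eye"]);return e+d*((z-e[2])/d[:,2])[:,None]
def project(f,P):
    c=(np.atleast_2d(P)-f["eye"])@np.array(f["rotation"]);c=c*[1,-1,-1]
    return cv2.projectPoints(c.reshape(-1,1,3),np.zeros(3),np.zeros(3),np.array(f["intrinsics"]),np.array([f["k1"],0,0,0.]))[0][:,0]
def down(yaw):  # tool pointing down, closing axis (y) at yaw in the world
    y=np.array([np.cos(yaw),np.sin(yaw),0]);z=np.array([0,0,-1.]);return np.c_[np.cross(y,z),y,z]
E
python3 - <<'E'
from h import *
f=pickle.load(open("fr0.pkl","rb"))["top"]
def c1(l):return np.array(l)/3+[290,140]
def c2(l):return np.array(l)/4.7+[130,210]
np.set_printoptions(precision=4,suppress=True)
for n,p,z in[("wide",[(113,133)],.122),("narrow",[(257,110)],.138),("ref",[(170,106)],.072),("sample",[(345,410)],.094),("well",[(336,408)],.064),("plate",[(47,80),(286,47)],.088),("front",[(62,210),(289,176)],.034),("deckcorners",[(215,332),(456,334)],.064),("front",[(216,545),(461,547)],.07)]:
    print(n,plane(f,c1(p),z)[:,:2].tolist())
for n,p,z in[("tray",[(40,117),(423,57),(459,303),(72,367)],.017),("stand",[(529,191),(738,139),(767,255),(560,309)],.032)]:
    P=plane(f,c2(p),z)[:,:2];print(n,P.tolist(),P.mean(0),np.linalg.norm(np.diff(P,axis=0),axis=1))
R=manip.read_tool_rot();t=manip.read_tcp_pos();w=pickle.load(open("fr0.pkl","rb"))["wrist"]
print(R,"cam in tool",R.T@(w["eye"]-t),"look",R.T@-np.array(w["rotation"])[:,2],"camx",R.T@np.array(w["rotation"])[:,0])
E
```

```text
wide [[0.6099825500289722, -0.19229666908414006]]
narrow [[0.6219115286952238, -0.28379982074971377]]
ref [[0.6378037320077827, -0.2365086485828734]]
sample [[0.4294103218400866, -0.34487343829408573]]
well [[0.42994592643017354, -0.3464283520948541]]
plate [[0.6530818850089691, -0.1505017156466246], [0.6755202158836889, -0.3144870254606944]]
front [[0.5695999014751619, -0.16275005591187958], [0.5939078777272487, -0.3257595260513883]]
deckcorners [[0.48142301056518216, -0.2655513513914938], [0.4801380082727951, -0.429627173640043]]
front [[0.3393384695737257, -0.2620604327413089], [0.338722899469599, -0.42456689623476834]]
tray [[0.5173338643160872, 0.21397480842906907], [0.5451834422246683, 0.035384834928985934], [0.43156653972459275, 0.016820526140392242], [0.4024116858080371, 0.19456750015797408]] [0.4741 0.1152] [0.1807 0.1151 0.1801]
stand [[0.4824180715126446, -0.01639332711974001], [0.5060403008897907, -0.1116804430743183], [0.4535322132812495, -0.12474249576669821], [0.4292486817207157, -0.031029678530885535]] [ 0.4678 -0.071 ] [0.0982 0.0541 0.0968]
[[ 0.9246  0.3809 -0.0004]
 [ 0.3809 -0.9246  0.0014]
 [ 0.0002 -0.0015 -1.    ]] cam in tool [ 0.0673 -0.0006 -0.1428] look [-0.2666  0.      0.9638] camx [0.0001 1.     0.    ]
```

```bash
cat >> h.py <<'E'
D=np.deg2rad
def ring(f,img,c,r,z,col):
    a=np.linspace(0,2*np.pi,60);P=np.c_[c[0]+r*np.cos(a),c[1]+r*np.sin(a),0*a+z]
    cv2.polylines(img,[np.int32(np.round(project(f,P)))],True,col,1)
E
python3 - <<'E'
from h import *
fr={}
manip.move_pose([.43,-.345,.23],down(D(-90)));fr["phot"]=cams.grab_frame("wrist")
manip.move_l([.468,-.071,.20],.25,down(D(-76)));fr["stand"]=cams.grab_frame("wrist")
manip.move_l([.474,.115,.26],.25,down(D(-81)));fr["tray"]=cams.grab_frame("wrist")
manip.move_l([.48,-.15,.26],.25,down(D(-82)))
manip.move_l([.615,-.235,.26],.25);fr["carr"]=cams.grab_frame("wrist")
fr["top"]=cams.grab_frame("top")
pickle.dump(fr,open("fr1.pkl","wb"));print(manip.read_clock(),manip.read_tcp_pos(),manip.read_qpos())
G=(0,255,0)
f=fr["phot"];i=f["img"]=f["img"].copy();ring(f,i,(.43,-.3455),.016,.064,G);ring(f,i,(.4294,-.3449),.0135,.094,(0,0,255))
f=fr["stand"];i=f["img"]=f["img"].copy()
for s in(-1,1):ring(f,i,np.array([.4678,-.071])+s*.024*np.array([-.245,.969]),.016,.032,G)
f=fr["carr"];i=f["img"]=f["img"].copy();ring(f,i,(.61,-.1923),.0215,.122,G);ring(f,i,(.6219,-.2838),.0145,.138,G);ring(f,i,(.6378,-.2365),.0125,.072,(0,0,255))
f=fr["tray"];i=f["img"]=f["img"].copy()
for s in(-1,1):
  for t in(-1,1):ring(f,i,np.array([.4741,.1152])+s*.091*np.array([-.156,.988])+t*.059*np.array([.988,.156]),.003,.017,G)
for k in("phot","stand","tray","carr"):cv2.imwrite(f"pics/w_{k}.png",fr[k]["img"])
m=np.vstack([np.hstack([fr["phot"]["img"],fr["stand"]["img"]]),np.hstack([fr["tray"]["img"],fr["carr"]["img"]])])
cv2.imwrite("pics/mos.png",cv2.resize(m,(800,600),interpolation=cv2.INTER_AREA))
E
```

```text
5.7167 [ 0.61379706 -0.23368417  0.26004037] [-4.68937203e-01  4.19520394e-01  1.34077656e+00  1.11299889e-04
  1.38255600e+00  9.61376150e-01]
```

View pics/mos.png

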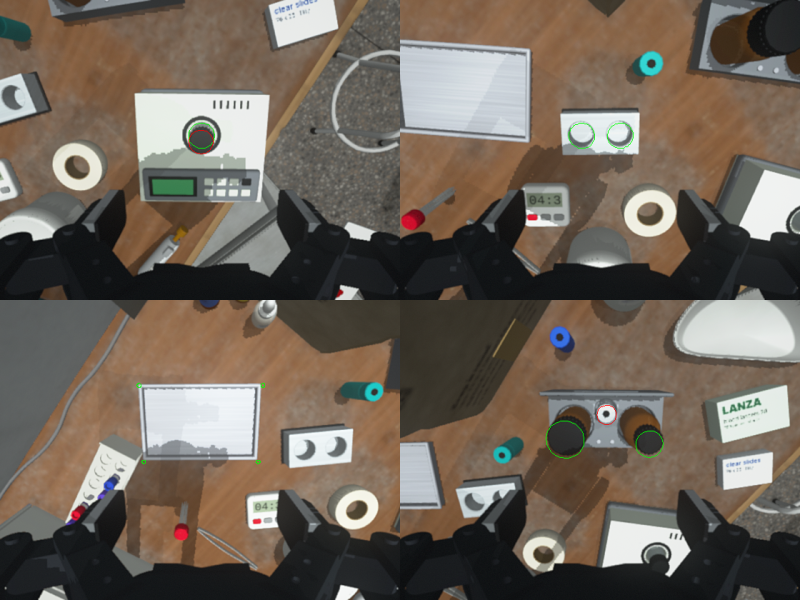

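The wrist mosaic agrees with the top-view estimates. The rings lie on the well and sample cap at (202,134), the stand holes at (581,134) and (620,134), the tray corners, both bottle caps at (566,438) and (649,442), and the reference cap at (606,412). I'll zoom in for a finer check.

Run:
```python
from h import *
def cr(k,x,y):
    a=cv2.imread(f"pics/w_{k}.png")[y:y+75,x:x+100];return cv2.resize(a,(400,300),interpolation=cv2.INTER_CUBIC)
cv2.imwrite("pics/zoom.png",np.vstack([np.hstack([cr("phot",232,150),cr("stand",232,150)]),np.hstack([cr("carr",195,150),cr("carr",280,145)])]))
```

```text
(no output)
```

View pics/zoom.png

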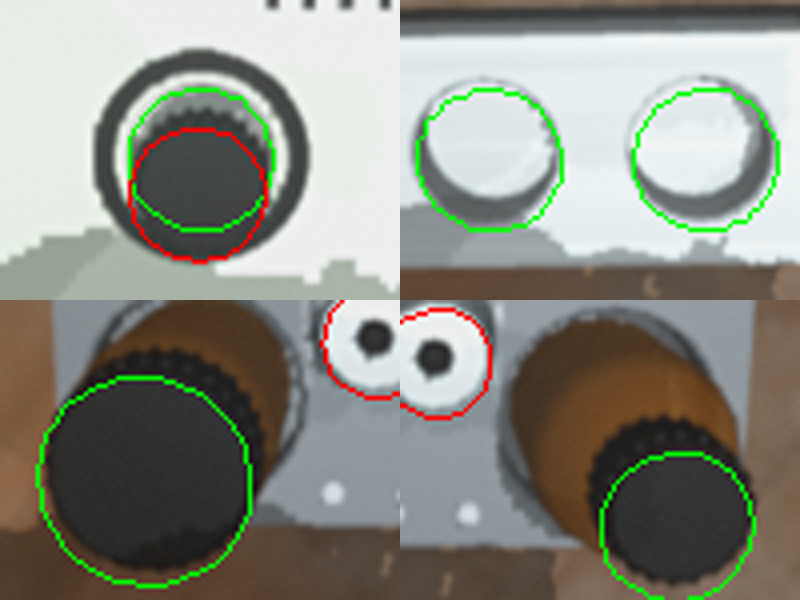

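The photometer well at zoom (201,157) is within 1 mm of the prediction. The stand holes at (487,152) and (700,150), and the bottle caps at (148,470) and (677,519), sit about 2 mm further in +x than predicted, so I take the mean of the two views. Moving the wide bottle first.

```bash
cat >> h.py <<'E'
A=np.array
wide,narrow,ref=A([.611,-.1925]),A([.6228,-.284]),A([.6378,-.2362])
sample,well=A([.4297,-.345]),A([.4303,-.3459])
ty=A([-.156,.988]);tray=A([.4741,.1152]);T={"w":tray+.044*ty,"n":tray-.044*ty}
hole=A([.4688,-.0706])-.024*A([-.245,.969])   # right-hand hole
CY,TY,PY,SY=D(-82.2),D(-81),D(-90),D(-75.8)
H=.23
def L(xy,z,v=.25,yaw=None):manip.move_l([*xy,z],v,None if yaw is None else down(yaw))
def rep(s):print(s,"t%.1f"%manip.read_clock(),"tcp",np.round(manip.read_tcp_pos(),4),"gap %.4f"%manip.read_finger_gap(),"gf %.1f"%manip.read_gripper_force(),"ft",np.round(manip.read_ft_force(),1),flush=True)
def grab(xy,z,squeeze,lift=H):
    L(xy,z+.03);L(xy,z,.08);manip.wait(.2);rep("at")
    set_gripper(0,squeeze);manip.wait(.2);rep("gripped")
    L(xy,z+.045,.08);L(xy,lift);rep("lifted")
def place(xy,z,opening,lift=H):
    L(xy,z+.045);L(xy,z,.06);manip.wait(.3);rep("down")
    set_gripper(opening);manip.wait(.2);L(xy,z+.04,.12);L(xy,lift);rep("left")
E
python3 - <<'E'
from h import *
set_gripper(.065)
L(wide,H,.2,CY)
grab(wide,.097,40)
L([.47,-.15],H);L(T["w"],H,.25,TY)
place(T["w"],.0945,.065)
f=cams.grab_frame("top");cv2.imwrite("pics/t2.png",f["img"])
E
```

```text
at t7.8 tcp [ 0.6114 -0.1926  0.0974] gap 0.0651 gf 0.0 ft [ 1.3 -1.1 -0.7]
gripped t8.3 tcp [ 0.6114 -0.1927  0.0975] gap 0.0414 gf 41.0 ft [-0.1 -0.4  5.4]
lifted t9.5 tcp [ 0.6108 -0.1924  0.2298] gap 0.0413 gf 40.9 ft [-0.2  0.  -2.2]
down t13.3 tcp [0.4671 0.1586 0.0946] gap 0.0417 gf 41.6 ft [-1.6 -0.4  5.1]
left t14.9 tcp [0.4669 0.1586 0.2296] gap 0.0652 gf 0.0 ft [0.2 0.3 0.4]
```

Run:
```python
from h import *
L([.47,-.15],H);L(narrow,H,.25,CY)
grab(narrow,.113,40,.25)
L([.47,-.2],.25);L(T["n"],.25,.25,TY)
place(T["n"],.1105,.065,.25)
L([.47,-.1],.25);f=cams.grab_frame("top")
i=f["img"].copy()
ring(f,i,T["w"],.0215,.119,(0,255,0));ring(f,i,T["n"],.0145,.135,(0,255,0));ring(f,i,ref,.0125,.072,(0,0,255))
cv2.imwrite("pics/t3.png",cv2.resize(i[140:330,120:420],None,fx=2.6,fy=2.6,interpolation=cv2.INTER_CUBIC))
```

```text
at t18.5 tcp [ 0.6231 -0.2842  0.1134] gap 0.0649 gf 0.0 ft [-0.1 -0.9 -0.3]
gripped t19.2 tcp [ 0.6231 -0.2842  0.1134] gap 0.0276 gf 39.8 ft [ 0.2 -0.3  3.8]
lifted t20.4 tcp [ 0.6227 -0.2839  0.2499] gap 0.0275 gf 39.6 ft [-0.9  0.3 -1.9]
down t24.2 tcp [0.4808 0.0718 0.1104] gap 0.0277 gf 40.0 ft [-1.5 -0.2  2.5]
left t25.9 tcp [0.4806 0.0717 0.2495] gap 0.0652 gf 0.0 ft [ 0.4 -1.3  0.3]
```

View pics/t3.png

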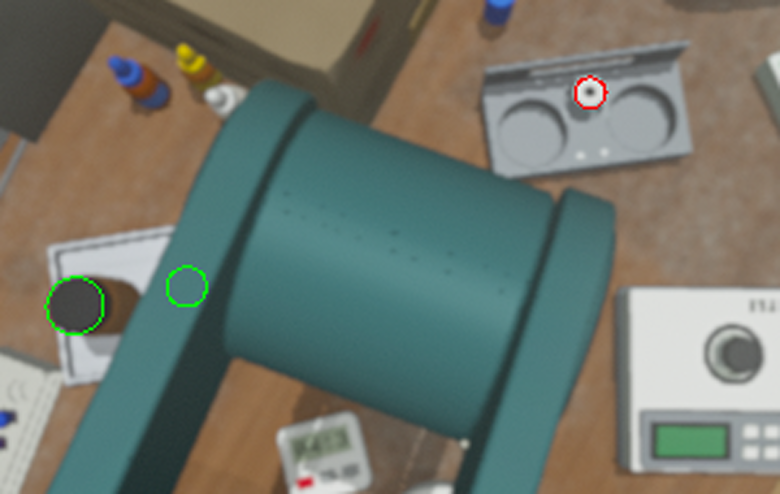

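The wide bottle stands in the tray at (75,305) as predicted. The narrow one is hidden under the arm, but its placing readings looked normal. The reference vial is still in its pocket at (590,92). Next is the sample vial.

Run:
```python
from h import *
L(sample,.2,.25,PY)
grab(sample,.071,30,.2)
L(hole,.2,.25,SY)
L(hole,.125);f=cams.grab_frame("wrist");i=f["img"].copy();ring(f,i,hole,.016,.032,(0,255,0))
place(hole,.0495,.06,.2)
g=cams.grab_frame("wrist");j=g["img"].copy();ring(g,j,hole,.0135,.072,(0,0,255))
cv2.imwrite("pics/s4.png",cv2.resize(np.hstack([i[:,140:420],j[:,140:420]]),(800,600)))
```

```text
at t29.2 tcp [ 0.4301 -0.3454  0.0715] gap 0.0649 gf 0.0 ft [-0.2  0.1  0.3]
gripped t29.9 tcp [ 0.4298 -0.3451  0.0712] gap 0.0252 gf 29.3 ft [0.3 1.4 4. ]
lifted t31.1 tcp [ 0.4297 -0.345   0.2002] gap 0.0252 gf 29.5 ft [ 0.5 -0.3 -0.4]
down t34.2 tcp [ 0.4749 -0.094   0.0494] gap 0.0253 gf 29.6 ft [ 0.3 -0.1 -0.5]
left t35.9 tcp [ 0.4742 -0.0937  0.1994] gap 0.0600 gf 0.0 ft [-0.2 -0.1 -0.7]
```

View pics/s4.png

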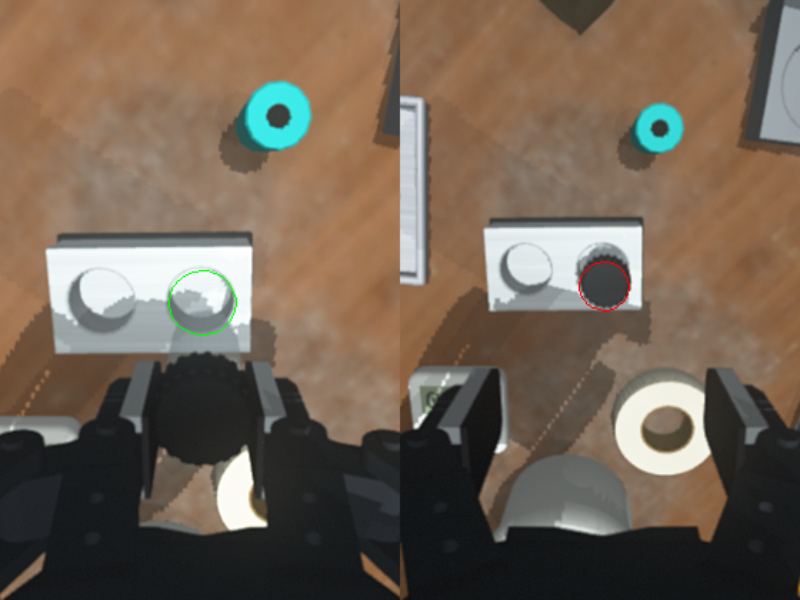

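The sample vial sits in the right-hand hole at (604,285), and the ring drawn at its fully seated height fits the cap. Now the reference vial.

Run:
```python
from h import *
L([.47,-.2],.2,.25,CY);L(ref,.2)
grab(ref,.047,30,.2)
L(well,.2,.25,PY)
place(well,.0695,.06,.2)
g=cams.grab_frame("wrist");j=g["img"].copy();ring(g,j,well,.0125,.094,(0,0,255));ring(g,j,well,.016,.064,(0,255,0))
L([.47,-.2],.25)
g=cams.grab_frame("scene")["img"]
cv2.imwrite("pics/s5.png",cv2.resize(np.hstack([j[:,140:420],g[:,140:420]]),(800,600)))
```

```text
at t38.7 tcp [ 0.6382 -0.2364  0.0474] gap 0.0599 gf 0.0 ft [-0.6  0.2  0.9]
gripped t39.4 tcp [ 0.6381 -0.2363  0.0474] gap 0.0238 gf 29.6 ft [-0.7 -0.5  3.5]
lifted t40.6 tcp [ 0.6375 -0.236   0.1998] gap 0.0234 gf 29.6 ft [ 0.3  0.2 -0.7]
down t43.4 tcp [ 0.4302 -0.3458  0.0693] gap 0.0236 gf 29.7 ft [-1.3 -0.9  0.7]
left t45.1 tcp [ 0.4302 -0.3457  0.1998] gap 0.0600 gf 0.0 ft [-0.5 -0.9 -1. ]
```

View pics/s5.png

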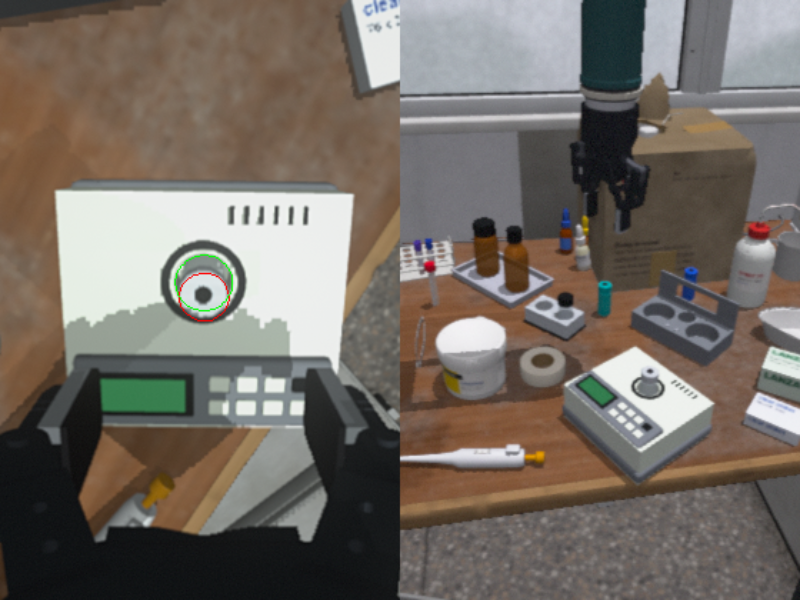

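The reference vial is fully down in the photometer well: the cap at (204,296) matches the seated ring. Both bottles stand upright in the tray. Returning the bottles.

Run:
```python
from h import *
set_gripper(.065)
for k,home,z,via in(("n",narrow,.113,-.2),("w",wide,.097,-.15)):
    L([.47,-.1],.25);L(T[k],.25,.25,TY)
    grab(T[k],z-.0025,40,.25)
    L([.47,via],.25);L(home,.25,.25,CY)
    place(home,z+.0003,.065,.25)
    L([.47,-.2],.25)
L([.43,-.1],.3)
f=cams.grab_frame("top");i=f["img"].copy()
ring(f,i,wide,.0215,.122,(0,255,0));ring(f,i,narrow,.0145,.138,(0,255,0))
s=cams.grab_frame("scene")["img"]
cv2.imwrite("pics/s6.png",np.hstack([cv2.resize(i[140:330,290:460],(400,447),interpolation=cv2.INTER_CUBIC),cv2.resize(s[120:350,210:416],(400,447),interpolation=cv2.INTER_CUBIC)]))
```

```text
at t48.9 tcp [0.4815 0.0718 0.1111] gap 0.0649 gf 0.0 ft [ 0.1 -0.1  1. ]
gripped t49.5 tcp [0.4813 0.0717 0.1108] gap 0.0275 gf 39.6 ft [-0.3 -0.7  5.2]
lifted t50.8 tcp [0.4807 0.0717 0.2496] gap 0.0275 gf 39.6 ft [ 0.3  0.5 -1.8]
down t54.6 tcp [ 0.6227 -0.2838  0.1139] gap 0.0276 gf 40.4 ft [-2.4  1.3  5.8]
left t56.2 tcp [ 0.6226 -0.2839  0.2497] gap 0.0648 gf 0.0 ft [ 0.1  0.3 -0.3]
at t60.2 tcp [0.4678 0.1588 0.0951] gap 0.0653 gf 0.0 ft [-0.4  1.  -0.2]
gripped t60.7 tcp [0.4677 0.1587 0.0951] gap 0.0420 gf 40.5 ft [-0.1 -1.1  5.2]
lifted t62.0 tcp [0.4664 0.1585 0.2488] gap 0.0412 gf 40.9 ft [ 0.2  0.3 -2.7]
down t65.9 tcp [ 0.6109 -0.1922  0.0981] gap 0.0415 gf 41.9 ft [-2.5  1.1  8.1]
left t67.6 tcp [ 0.6105 -0.1923  0.2492] gap 0.0649 gf 0.0 ft [-0.5  0.4 -0.6]
```

View pics/s6.png

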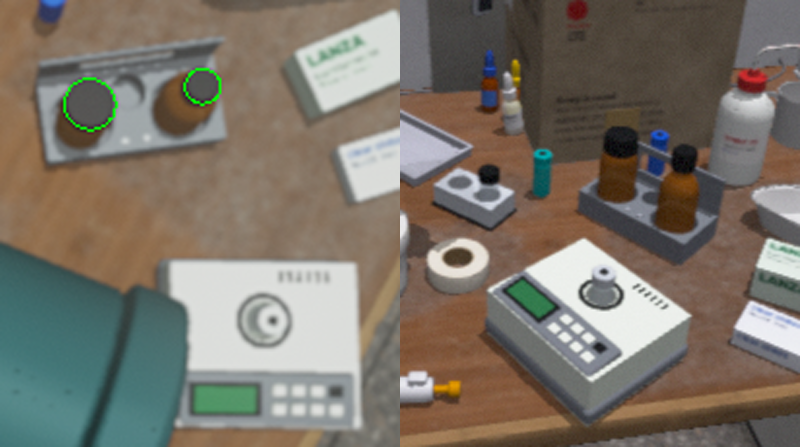

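Both bottles are back upright in their own wells, with caps at (90,103) and (202,86) matching the predicted rings. The sample vial is in the stand, the reference vial is in the photometer, and the arm is clear of everything.

```bash
python3 -c "
from h import *
manip.wait(.5);print(manip.sign_off(),manip.read_clock())"
```

```text
the job is handed in; nothing more can be done
the job is handed in; nothing more can be done
```

I handed the job in after about 70 s of the 141 s limit: by the final pictures the reference vial is in the photometer, the sample vial is in the stand, and both bottles are back in their own carrier wells, but no verdict was returned.

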